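# Try two spare feet on the clothes airer's legs

## Task

Each of the two spare blue feet lies in front of a bare leg of the folded clothes airer: first try both for size, pushing each along the bench straight onto the leg in front of it as far as it will go. One goes fully home and stays on; the other stops against its leg's end: once both have been tried, put that one in the steel soap dish. Leave the other things on the bench as they are.

Things in the scene. Friction and masses are not known exactly. Their poses are not given: they have to be found in the camera images.
- airer: (sizes in mm throughout) folded clothes airer of white steel tube lying on the bench on grey plastic blocks; 340 between leg centre lines, 480 long, under 40 high; fixed. Origin: on the bench midway below its two leg ends; +x points along the legs, away from their ends and from the robot, +y to its left leg, z up. Thin cross rods and hinge blocks begin 160 behind the leg ends; the space before them is open
- leg_left_end (a point): centre of the open, bare end of the left (airer +y) leg tube: round, 16 diameter, level, its axis 18 above the bench; the tube runs from here along the airer's +x, bare for 160. Axes as the airer's
- leg_right_end (a point): the same for the right (airer -y) leg
- foot_a: blue plastic spare foot, a block 52 long x 36 wide x 36 high, its rear end a dark rubber sole 46 wide x 4 thick; 35 to 70 g, loose, lying flat. Origin: centre of its underside; +x runs from the sole (-26) to the open mouth (+26), z up. Blind round bore along x, axis 18 up, 38 deep, mouth countersunk 4. One of the two feet is bored 20 and slides fully onto a leg at a light push
- foot_a_floor (a point): the bottom of foot_a's bore, on the bore's axis (12 behind the foot's middle, 18 up): it meets the tube end when the foot is fully home. Axes as the foot's
- foot_b: the other spare foot, alike outside; same sizes, origin and axes as foot_a. One of the two (not said which; trying tells) is bored 12 and stops with at most 4 of tube in its mouth. Each foot starts before one leg (either), mouth towards the tube end, 35 to 75 short of it, up to 12 beside its line and turned up to 0.2 rad from it
- foot_b_floor (a point): the bottom of foot_b's bore, as for foot_a
- foot_a_mouth (a point): centre of foot_a's mouth, on the bore's axis (26 ahead of the foot's middle, 18 up)
- foot_b_mouth (a point): centre of foot_b's mouth, on the bore's axis (26 ahead of the foot's middle, 18 up)
- foot_a_center (a point): middle of foot_a's block, 18 above the middle of its underside
- foot_b_center (a point): middle of foot_b's block, 18 above the middle of its underside
- soap_dish: empty steel soap dish, open top, 105 (its x) x 150 (its y) x 18 high, walls and floor 3 thick, 220 g, loose. Origin: centre of its underside, z up. It stands on the bench to the left or to the right of the airer's leg ends
- jar: closed small glass jar, 60 diameter, 85 high, standing on the other side of the airer; origin: centre of its underside, z up. Bystander, to be left alone.
- brush: hand brush with red plastic handle and white bristles, 170 long, 44 wide, 38 high, lying on its bristles across the space between the legs, short of the cross rods. Origin: near its middle, on the bench, +x towards the head. Bystander, to be left alone.
- pin_1: yellow clothespin, 74 long x 18 x 12 high, lying on the bench between the legs. Origin: centre of its underside, x along it. Bystander, to be left alone.
- pin_2: green clothespin, like the yellow one. Bystander, to be left alone.
- pin_3: red clothespin, like the yellow one. Bystander, to be left alone.
Mind the look-alikes: they are no part of the job. Leave any pink look-alike of the foot_a alone.

How it is judged:
On the way:
1. both feet have been tried: one is fully home on a leg (bore's bottom within 7 mm of the tube end), the other is up against a leg's end (mouth within 10 mm of it) and in line with the leg ((((distance between foot_a_floor and leg_left_end below 0.007 m or distance between foot_a_floor and leg_right_end below 0.007 m) and ((distance between foot_b_mouth and leg_left_end below 0.01 m or distance between foot_b_mouth and leg_right_end below 0.01 m) and angle between the x axis of foot_b and the x axis of airer, either way round below 0.26 rad)) or ((distance between foot_b_floor and leg_left_end below 0.007 m or distance between foot_b_floor and leg_right_end below 0.007 m) and ((distance between foot_a_mouth and leg_left_end below 0.01 m or distance between foot_a_mouth and leg_right_end below 0.01 m) and angle between the x axis of foot_a and the x axis of airer, either way round below 0.26 rad)))), for 0.2 s.
At the end, for the whole second after the job is handed in: The fitting foot is on a leg, its bore's bottom within 7 mm of the tube end; the other, at rest, in the level dish, its middle within 35 mm (dish x) and 55 mm (dish y) of the dish's centre and under 36 mm above its underside (not on the rim) ((((distance between foot_a_floor and leg_left_end below 0.007 m or distance between foot_a_floor and leg_right_end below 0.007 m) and (x of foot_b_center in the frame of soap_dish between -0.035 and 0.035 m and y of foot_b_center in the frame of soap_dish between -0.055 and 0.055 m and z of foot_b_center in the frame of soap_dish between 0.01 and 0.036 m)) or ((distance between foot_b_floor and leg_left_end below 0.007 m or distance between foot_b_floor and leg_right_end below 0.007 m) and (x of foot_a_center in the frame of soap_dish between -0.035 and 0.035 m and y of foot_a_center in the frame of soap_dish between -0.055 and 0.055 m and z of foot_a_center in the frame of soap_dish between 0.01 and 0.036 m))) and linear speed of each of foot_a, foot_b below 0.02 m/s and angle between soap_dish's own z axis and vertical below 0.1 rad and height (world z) of soap_dish below 0.01 m); the robot touches nothing.
It fails at once if the glass jar is shifted by more than 30 mm or tipped over (distance of jar from where it was at the start of the episode above 0.03 m or angle between jar's own z axis and vertical above 0.5 rad).
It fails at once if the brush is shifted by more than 30 mm (distance of brush from where it was at the start of the episode above 0.03 m).
It fails at once if a clothespin is shifted by more than 30 mm (distance of any of pin_1, pin_2, pin_3 from where it was at the start of the episode above 0.03 m).
It also fails if it takes over 67 s, if anything falls off the work surface, if the arm or the gripper's body presses on something with over 40 N, if the wrist force passes 120 N, or if a joint passes its speed limit or range.

## Robot

A 7-joint arm with a two-finger parallel gripper is mounted at the origin on the work surface. World frame = base frame: x ahead of the robot, y to its left, z up, the work surface at z = 0. Lengths are in m, angles in rad, forces in N, time in s.
With the tool pointing down it reaches from about 0.425 to 0.925 m from the base axis. Payload 6.8 kg.
Tool frame: the origin (TCP) lies at the very end of the fingers, on their centre line; the grasp point (between the pads) lies 19 mm behind it; z points along the fingers, y is the line along which they close (so a half turn about z gives the same grasp; the last joint's range is limited). The gripper opens to 85 mm and grips with 20 to 120 N. Pads are 22 mm wide; open, the fingers measure 114 mm over their backs; the gripper's body (76 mm by 85 mm) begins 54 mm behind the grasp point. The pads swing forward as they close: fully open they stand 13 mm farther back than shut.
Start: joints at [-1.427, 0.477, 0.022, 1.555, -0.011, 1.109, -0.083], TCP at [0.168, 0.654, 0.231] pointing down, gripper open.
Joint ranges: [-2.96, 2.96], [-0.34, 2.1], [-1.41, 1.46], [0.24, 2.44], [-1.37, 4.51], [0.17, 1.92], [-2.96, 2.96]. Speed limits (rad/s): [2.39, 2.39, 3.14, 3.14, 3.14, 3.14, 3.14].

## Interface

Orientations are given as a unit quaternion [w, x, y, z].
In Python, from station import get_obs, read_camera, hand_in gives the robot as it stands.
- The arm moves only by the tool arm_command, never from a script. Its argument "commands" is one flat list of numbers, 7 for each row, row after row: the shift along the tool's x, y, z in m, then the turn, a rotation vector about the tool's x, y, z in degrees, then the opening, from 0 (shut) to 1 (fully open). In form: [tx, ty, tz, rx, ry, rz, fingers, tx, ty, tz, rx, ry, rz, fingers, ...]. A call has 1 to 8 rows; each row is the pose to reach, as a shift and turn from the pose commanded when the call began, along the tool's axes at that moment; what a row does not reach only later rows make up. A row lasts 1/10 s, in which the tool goes at most 50 mm and 8.59 degrees, less where a joint would pass 70% of its speed; a pose out of reach is approached as far as the arm can. A call with a gripper value outside its range is refused whole. The fingers move at their own pace and stop on an object; "force" is the grip in N (left out, the last holds). Time passes only in rows, so rows that repeat a pose let the fingers close. It gives the time, the measured TCP pose, the force, the opening and the grip force at its end, in the units of the state.
- get_obs(): the state, without advancing time (a new reading comes with each control period).
- read_camera(name): name is "scene" or "top" or "wrist"; returns a dict with "img" (480x640x3 uint8, red, green, blue), "camera_matrix" (3x3 intrinsics, pixels), "pose" (4x4, takes a point from camera to world coordinates). Camera axes: x right, y down, z forward; pixel columns grow to the right and rows downward; lengths in m; the calibration is good to about 2 mm. A picture is of the moment at which its call begins. There is no depth.
- hand_in(): hands the job in; it is judged then, once.
The state is a dict: "t": time; "q": joint angles; "joint_vel": joint speeds; "joint_torque": joint torques, N m; "eef_pos": TCP position; "tool_rot": TCP orientation; "contact_force": force on the tool from outside, world axes, zero at the start; "torque": the same for the moment, N m; "gripper_width": opening from 0.0 (shut) to 1.0 (fully open); "grasp_force": force on a finger pad.
Only numpy, scipy, OpenCV 4.12 (cv2) and the standard library are available. Lean on these libraries where they do the work, as an engineer would, in place of code of your own. Each camera call takes 0.05 s, during which the arm holds its last target. There are 200 camera calls.

## Working session

There is one attempt and no reset: what is moved stays moved. The work goes in short steps, Python scripts to look and compute and a tool call to move; the robot and the scene stay as the last step left them, time stands still between calls to the robot, and variables do not carry over. Pictures are saved under pics/ and viewed, at most 11 in all, crops included, and the job is handed in when it is done.

Besides the shell and the picture viewer there is one more tool, called after "Request:" as name(argument=value, ...), one argument or row to a line, values as JSON. arm_command: Moves the arm, as the interface text tells. Its arguments: {"type":"object","properties":{"commands":{"type":"array","items":{"type":"number"}},"force":{"type":"number"}},"required":["commands"]}

```bash
mkdir -p pics
python3 - <<'E'
from station import *
import cv2,numpy as np
for n in ("top","scene"):
    c=read_camera(n); cv2.imwrite(f"pics/{n}0.png",c["img"][:,:,::-1]); print(n,c["camera_matrix"].round(1).tolist(),c["pose"].round(3).tolist())
o=get_obs(); print(o["t"],o["eef_pos"],o["tool_rot"])
E
```

```text
top [[621.0, 0.0, 312.5], [0.0, 621.0, 240.2], [0.0, 0.0, 1.0]] [[0.014, -0.986, 0.166, 0.352], [-1.0, -0.015, -0.0, -0.015], [0.003, -0.166, -0.986, 1.43], [0.0, 0.0, 0.0, 1.0]]
scene [[563.4, 0.0, 319.7], [0.0, 563.4, 233.1], [0.0, 0.0, 1.0]] [[-0.768, 0.351, -0.535, 1.295], [0.64, 0.401, -0.656, 0.879], [-0.016, -0.846, -0.533, 0.754], [0.0, 0.0, 0.0, 1.0]]
0.1 [0.16803678 0.65319527 0.23042558] [-4.66061911e-05  1.25539730e-01  9.92088244e-01 -8.30878004e-04]
```

View pics/top0.png

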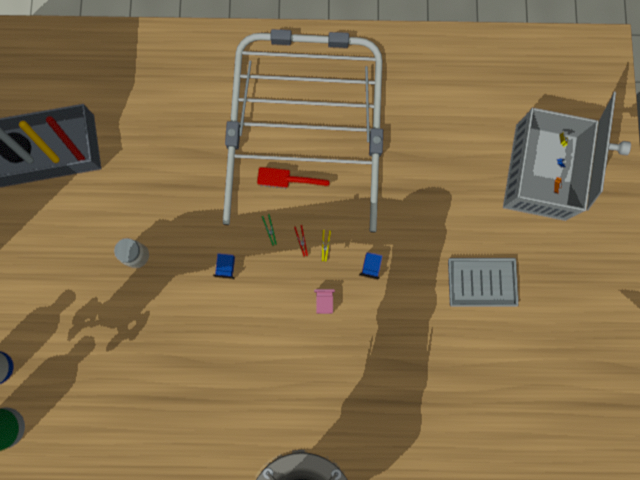

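View pics/scene0.png

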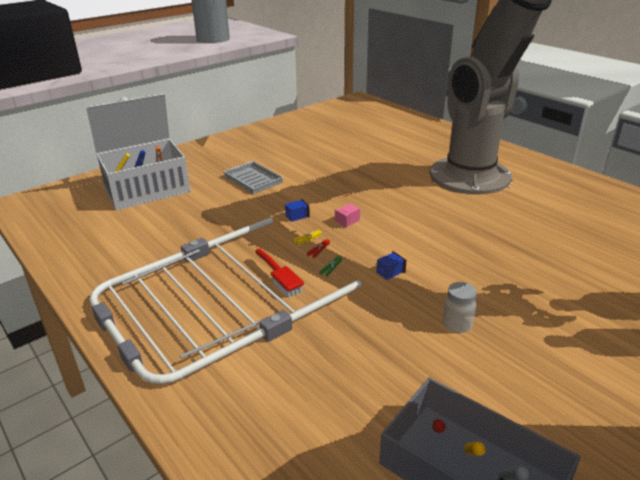

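The two blue feet are at top (225,266) and (372,265). The pink block at (325,301) is the look-alike, so I leave it alone. The dish is at (484,282), the jar at (128,252), and the leg ends at about (226,222) and (374,230). The basket and the tray at the picture's edges are not the shallow steel dish.

```bash
cat > h.py <<'E'
from station import *
import cv2,numpy as np
from scipy.spatial.transform import Rotation as R
def ray(c,px,z):
    p=np.atleast_2d(np.asarray(px,float)); K=c["camera_matrix"];T=c["pose"]
    d=np.c_[(p[:,0]-K[0,2])/K[0,0],(p[:,1]-K[1,2])/K[1,1],np.ones(len(p))]@T[:3,:3].T
    return T[:3,3]+d*((z-T[2,3])/d[:,2])[:,None]
def blobs(m,a=60):
    cs,_=cv2.findContours(m.astype(np.uint8),cv2.RETR_EXTERNAL,cv2.CHAIN_APPROX_NONE)
    return [k[:,0].astype(np.float32) for k in cs if cv2.contourArea(k)>a]
def toolshift(o,target):
    q=o["tool_rot"]; return R.from_quat([q[1],q[2],q[3],q[0]]).inv().apply(np.asarray(target)-o["eef_pos"])
E
python3 - <<'E'
from h import *
c=read_camera("top"); im=c["img"].astype(int); r,g,b=im[...,0],im[...,1],im[...,2]
m=(b>90)&(b>r*1.8)&(b>g*1.4)
for k in blobs(m):
    if k[:,0].mean()<100: continue
    w=ray(c,k,.036)[:,:2].astype(np.float32); print("foot",k.mean(0),cv2.minAreaRect(w))
# legs: bright/grey low-saturation columns, rows 175..225
hsv=cv2.cvtColor(c["img"],cv2.COLOR_RGB2HSV)
for lo,hi in ((215,240),(362,386)):
    pts=[]
    for y in range(168,250):
        xs=[x for x in range(lo,hi) if hsv[y,x,1]<60]
        if len(xs)>2: pts.append((np.mean(xs),y,len(xs)))
    pts=np.array(pts); print("leg rows",pts[:,1].min(),pts[-3:])
    w=ray(c,pts[:,:2],.018); print(w[0],w[-1],np.polyfit(w[:,0],w[:,1],1))
g=(hsv[...,1]<60); g[:, :440]=0; g[:,530:]=0; g[:250]=0; g[315:]=0
for k in blobs(g,500): print("dish",cv2.minAreaRect(ray(c,k,.018)[:,:2].astype(np.float32)))
cv2.imwrite("pics/crop.png",cv2.resize(c["img"][200:320,200:400,::-1],None,fx=4,fy=4,interpolation=cv2.INTER_CUBIC))
E
```

```text
foot [223.92647 264.4853 ] ((0.5278335213661194, 0.18402667343616486), (0.034469880163669586, 0.047362133860588074), 85.98124694824219)
foot [371.84848 264.01514] ((0.5337948203086853, -0.15020844340324402), (0.035699352622032166, 0.04780333861708641), 77.63385772705078)
leg rows 168.0 [[226.  222.    7. ]
 [226.  223.    7. ]
 [226.5 224.    4. ]]
[0.75852888 0.18100368 0.018     ] [0.62440772 0.18424214 0.018     ] [-0.03743056  0.20977555]
leg rows 168.0 [[373.  229.    7. ]
 [372.5 230.    6. ]
 [372.5 231.    6. ]]
[ 0.76367475 -0.15988615  0.018     ] [ 0.61293485 -0.15374346  0.018     ] [-0.03286746 -0.13385903]
dish ((0.49870169162750244, -0.40503180027008057), (0.10982713103294373, 0.15664847195148468), 0.8403022289276123)
```

View pics/crop.png

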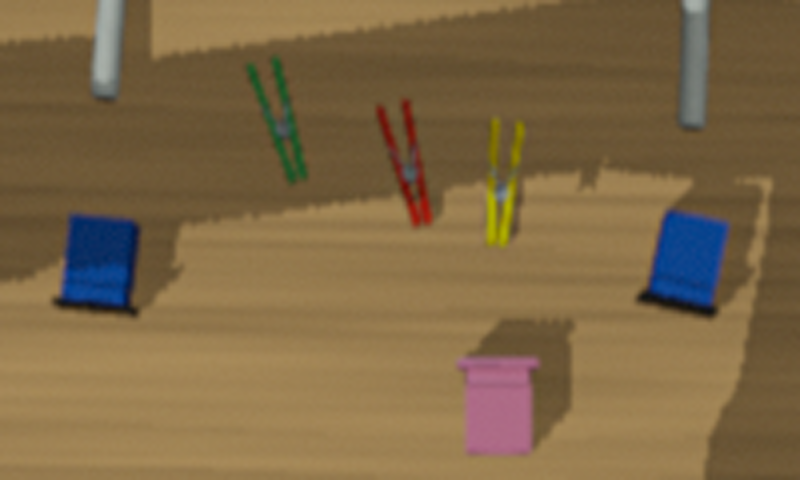

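The crop confirms the two blue feet, with their dark soles towards the robot, and the pink block is the look-alike. I start with the left foot.

Request:
arm_command(
  commands=[-0.464, -0.366, 0.06, 0, 0, -10.4, 1, -0.464, -0.366, 0.06, 0, 0, -10.4, 1, -0.464, -0.366, 0.06, 0, 0, -10.4, 1, -0.464, -0.366, 0.06, 0, 0, -10.4, 1, -0.464, -0.366, 0.06, 0, 0, -10.4, 1, -0.464, -0.366, 0.06, 0, 0, -10.4, 1, -0.464, -0.366, 0.06, 0, 0, -10.4, 1, -0.464, -0.366, 0.06, 0, 0, -10.4, 1],
  force=30,
)

```text
t: 0.95
eef_pos: [0.4102, 0.3353, 0.1907]
tool_rot: [0.0, 0.035, 0.999, 0.0]
contact_force: [1.0, 0.8, 0.1]
gripper_width: 1.0
grasp_force: 0.0
```

Run:
```python
from h import *
o=get_obs(); print(o["t"],o["eef_pos"],o["tool_rot"],toolshift(o,[.526,.184,.17]))
```

```text
0.95 [0.41018451 0.33534333 0.19072519] [7.90755143e-06 3.50722586e-02 9.99384778e-01 4.52286534e-05] [-0.12613968 -0.14285406  0.02071379]
```

Request:
arm_command(
  commands=[-0.126, -0.143, 0.02, 0, 0, 0, 1, -0.126, -0.143, 0.02, 0, 0, 0, 1, -0.126, -0.143, 0.02, 0, 0, 0, 1, -0.126, -0.143, 0.02, 0, 0, 0, 1, -0.126, -0.143, 0.02, 0, 0, 0, 1, -0.126, -0.143, 0.02, 0, 0, 0, 1, -0.126, -0.143, 0.02, 0, 0, 0, 1],
)

```text
t: 1.65
eef_pos: [0.5242, 0.1871, 0.1707]
tool_rot: [-0.0, 0.034, 0.999, 0.0]
contact_force: [-0.4, -0.2, -0.8]
gripper_width: 1.0
grasp_force: 0.0
```

Run:
```python
from h import *
o=get_obs(); print(o["t"],o["eef_pos"])
c=read_camera("wrist"); cv2.imwrite("pics/w1.png",c["img"][:,:,::-1]); print(c["pose"].round(3).tolist())
im=c["img"].astype(int); r,g,b=im[...,0],im[...,1],im[...,2]
m=(b>70)&(b>r*1.8)&(b>g*1.4)
for k in blobs(m,300):
    w=ray(c,k,.036)[:,:2].astype(np.float32); print("foot",k.mean(0),cv2.minAreaRect(w),cv2.boxPoints(cv2.minAreaRect(w)).round(4).tolist())
```

```text
1.65 [0.52416442 0.18708928 0.17074331]
[[0.069, 0.96, 0.27, 0.456], [0.998, -0.067, -0.017, 0.191], [0.001, 0.271, -0.963, 0.315], [0.0, 0.0, 0.0, 1.0]]
foot [315.26367 240.30348] ((0.5280718803405762, 0.18375572562217712), (0.03556433320045471, 0.04817071929574013), 84.931396484375) [[0.5024999976158142, 0.16820000112056732], [0.5504999756813049, 0.1639000028371811], [0.553600013256073, 0.19930000603199005], [0.5056999921798706, 0.20360000431537628]]
```

View pics/w1.png

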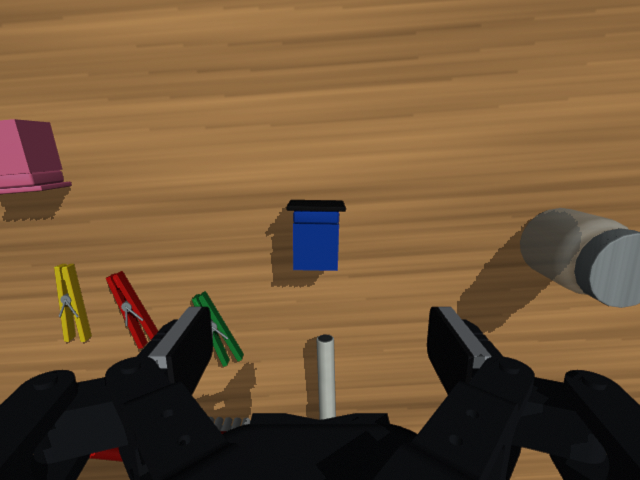

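The wrist view shows the left foot at (315,240), its mouth facing the tube end at (325,338), and the jar well clear at (600,255).

Run:
```python
from h import *
o=get_obs()
c=read_camera("wrist"); hsv=cv2.cvtColor(c["img"],cv2.COLOR_RGB2HSV)
pts=[]
for y in range(334,412,4):
    xs=[x for x in range(312,342) if hsv[y,x,1]<50 ]
    if xs: pts.append(((xs[0]+xs[-1])/2,y)); print(y,xs[0],xs[-1],end=';')
pts=np.array(pts); w=ray(c,pts,.018); print(np.polyfit(w[3:,0],w[3:,1],1)); print(w[0],w[1],w[-1])
print(ray(c,[[325,338]],.018),ray(c,[[325,336]],.026))
f=np.array([.526,.184]);print(toolshift(o,[.526,.184,.006]))
```

```text
338 317 332;342 316 332;346 316 332;350 317 333;354 317 333;358 317 333;362 317 333;366 317 333;370 317 333;374 318 333;378 318 333;382 318 333;386 318 333;390 318 333;394 318 334;398 318 334;402 319 334;406 319 334;410 319 334;[-0.03873937  0.20944234]
[0.62425662 0.18538242 0.018     ] [0.62830258 0.18466407 0.018     ] [0.70220491 0.18231894 0.018     ]
[[0.62428796 0.18583731 0.018     ]] [[0.61777303 0.18612293 0.026     ]]
[-0.00227125 -0.00338825  0.16484535]
```

Request:
arm_command(
  commands=[-0.002, -0.0034, 0.05, 0, 0, 0.5, 1, -0.002, -0.0034, 0.1, 0, 0, 0.5, 1, -0.002, -0.0034, 0.135, 0, 0, 0.5, 1, -0.002, -0.0034, 0.155, 0, 0, 0.5, 1, -0.002, -0.0034, 0.165, 0, 0, 0.5, 1, -0.002, -0.0034, 0.165, 0, 0, 0.5, 1, -0.002, -0.0034, 0.165, 0, 0, 0.5, 0.35, -0.002, -0.0034, 0.165, 0, 0, 0.5, 0],
  force=25,
)

```text
t: 2.55
eef_pos: [0.5277, 0.1829, 0.0073]
tool_rot: [0.001, 0.039, 0.999, 0.001]
contact_force: [-0.1, 0.1, 0.5]
gripper_width: 0.693
grasp_force: 0.0
```

Request:
arm_command(
  commands=[0, 0, 0, 0, 0, 0, 0, 0, 0, 0, 0, 0, 0, 0, 0, 0, 0, 0, 0, 0, 0, 0, 0, 0, 0, 0, 0, 0, 0, 0, 0, 0, 0, 0, 0, 0, 0, 0, 0, 0, 0, 0],
)

```text
t: 3.15
eef_pos: [0.5276, 0.1826, 0.007]
tool_rot: [0.001, 0.04, 0.999, 0.001]
contact_force: [-1.6, 0.1, 7.4]
gripper_width: 0.417
grasp_force: 26.3
```

Run:
```python
from h import *
o=get_obs(); print(o["t"],o["eef_pos"],o["tool_rot"],o["contact_force"],o["gripper_width"],o["grasp_force"])
c=read_camera("wrist"); cv2.imwrite("pics/w2.png",c["img"][:,:,::-1]);print(c["pose"].round(4).tolist())
x=o["eef_pos"][0]
print(toolshift(o,[x,.20944-.0387*x,o["eef_pos"][2]]))
```

```text
3.15 [0.52756618 0.18260283 0.00703239] [8.18692749e-04 3.95156787e-02 9.99218461e-01 5.54756874e-04] [-1.59958789  0.06621659  7.43223442] 0.4169467044601398 26.26619964838028
[[0.0794, 0.9589, 0.2723, 0.4591], [0.9968, -0.0769, -0.0198, 0.1876], [0.0019, 0.273, -0.962, 0.1507], [0.0, 0.0, 0.0, 1.0]]
[5.07018858e-04 6.40030314e-03 6.70249535e-06]
```

View pics/w2.png

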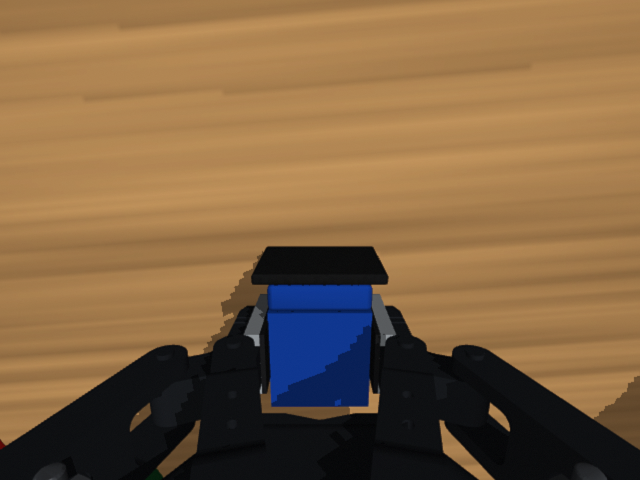

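Foot gripped and centred. Next: align it to the leg, then push.

Request:
arm_command(
  commands=[0, 0.0035, 0, 0, 0, -1.2, 0, 0, 0.0064, 0, 0, 0, -2.3, 0, 0, 0.0064, 0, 0, 0, -2.3, 0, 0, 0.0064, 0, 0, 0, -2.3, 0],
)

```text
t: 3.6
eef_pos: [0.5283, 0.187, 0.007]
tool_rot: [0.001, 0.02, 1.0, -0.0]
contact_force: [-0.7, -4.7, 8.1]
gripper_width: 0.415
grasp_force: 26.5
```

Run:
```python
from h import *
o=get_obs(); print(o["eef_pos"],o["tool_rot"],o["contact_force"],o["grasp_force"])
for x in (o["eef_pos"][0],.59,.635): print(toolshift(o,[x,.20944-.0387*x,.007]))
```

```text
[0.52828824 0.18699193 0.00702148] [ 7.56032507e-04  2.01477372e-02  9.99796618e-01 -4.67964875e-04] [-0.65756044 -4.71817653  8.1031539 ] 26.50478482246399
[8.07394822e-05 2.00170495e-03 1.95445860e-05]
[-0.06167706  0.00210164  0.00011398]
[-0.10671064  0.00217452  0.00018284]
```

Request:
arm_command(
  commands=[0, 0.002, -0.001, 0, 0, 0, 0, -0.015, 0.002, -0.001, 0, 0, 0, 0, -0.03, 0.002, -0.001, 0, 0, 0, 0, -0.04, 0.002, -0.001, 0, 0, 0, 0, -0.05, 0.002, -0.001, 0, 0, 0, 0, -0.06, 0.002, -0.001, 0, 0, 0, 0, -0.06, 0.002, -0.001, 0, 0, 0, 0],
)

```text
t: 4.3
eef_pos: [0.5884, 0.1883, 0.0071]
tool_rot: [0.001, 0.02, 1.0, 0.0]
contact_force: [-0.0, -0.8, -1.2]
gripper_width: 0.418
grasp_force: 25.4
```

Run:
```python
from h import *
o=get_obs(); print(o["eef_pos"],o["tool_rot"],o["contact_force"],o["grasp_force"])
for x in (o["eef_pos"][0],.635): print(toolshift(o,[x,.20944-.0387*x,.007]))
```

```text
[0.58842649 0.18826532 0.00708297] [5.17914853e-04 1.96800013e-02 9.99806178e-01 1.88838395e-04] [-0.00501295 -0.81331693 -1.2333859 ] 25.352197587490082
[-6.27775476e-05 -1.59622248e-03  8.23973358e-05]
[-0.04667111 -0.00156445  0.00013033]
```

Request:
arm_command(
  commands=[0, -0.0016, 0, 0, 0, 0, 0, 0, -0.0016, 0, 0, 0, 0, 0, -0.008, -0.0016, 0, 0, 0, 0, 0, -0.014, -0.0016, 0, 0, 0, 0, 0, -0.02, -0.0016, 0, 0, 0, 0, 0, -0.02, -0.0016, 0, 0, 0, 0, 0],
)

```text
t: 4.9
eef_pos: [0.6022, 0.1862, 0.0072]
tool_rot: [-0.005, 0.019, 1.0, -0.001]
contact_force: [-15.9, 0.1, 19.4]
gripper_width: 0.422
grasp_force: 27.9
```

Request:
arm_command(
  commands=[0.005, 0, 0, 0, 0, 0, 0, 0.005, 0, 0, 0, 0, 0, 0.8, 0.005, 0, 0, 0, 0, 0, 1, 0.005, 0, 0, 0, 0, 0, 1, 0.005, 0, 0, 0, 0, 0, 1, 0.005, 0, -0.03, 0, 0, 0, 1, 0.005, 0, -0.08, 0, 0, 0, 1, 0.005, 0, -0.13, 0, 0, 0, 1],
)

```text
t: 5.7
eef_pos: [0.6016, 0.1856, 0.1375]
tool_rot: [-0.001, 0.02, 1.0, -0.001]
contact_force: [1.2, 0.1, 0.2]
gripper_width: 1.0
grasp_force: 0.0
```

Run:
```python
from h import *
o=get_obs(); print(o["t"],o["eef_pos"],o["tool_rot"],o["gripper_width"])
c=read_camera("wrist"); cv2.imwrite("pics/w3.png",c["img"][120:,160:480,::-1])
im=c["img"].astype(int); r,g,b=im[...,0],im[...,1],im[...,2]
m=(b>70)&(b>r*1.8)&(b>g*1.4)
for k in blobs(m,300):
    w=ray(c,k,.036)[:,:2].astype(np.float32); print("foot",k.mean(0),cv2.minAreaRect(w),cv2.boxPoints(cv2.minAreaRect(w)).round(4).tolist())
print(toolshift(o,[.532,-.150,.15]))
```

```text
5.7 [0.60158819 0.18559039 0.13751183] [-9.97616784e-04  1.95457520e-02  9.99808313e-01 -5.53018452e-04] 1.0000965363621177
foot [319.8    245.9739] ((0.6010704040527344, 0.185846745967865), (0.03590678051114082, 0.048009056597948074), 87.84951782226562) [[0.5763999819755554, 0.1687999963760376], [0.6244000196456909, 0.16699999570846558], [0.6256999969482422, 0.2029000073671341], [0.5777999758720398, 0.20469999313354492]]
[ 0.05644293 -0.33806778 -0.0119898 ]
```

View pics/w3.png

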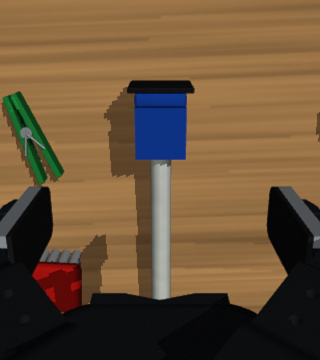

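The left foot stopped with its mouth on the tube end, in line with the leg (offset under 1 mm), so it is the tight one. Next is the right foot.

Request:
arm_command(
  commands=[0.056, -0.338, -0.012, 0, 0, 10.2, 1, 0.056, -0.338, -0.012, 0, 0, 10.2, 1, 0.056, -0.338, -0.012, 0, 0, 10.2, 1, 0.056, -0.338, -0.012, 0, 0, 10.2, 1, 0.056, -0.338, -0.012, 0, 0, 10.2, 1, 0.056, -0.338, -0.012, 0, 0, 10.2, 1, 0.056, -0.338, -0.012, 0, 0, 10.2, 1, 0.056, -0.338, -0.012, 0, 0, 10.2, 1],
)

```text
t: 6.55
eef_pos: [0.531, -0.1576, 0.1493]
tool_rot: [0.0, 0.114, 0.994, -0.002]
contact_force: [1.0, 0.1, 0.3]
gripper_width: 0.998
grasp_force: 0.0
```

Request:
arm_command(
  commands=[0, 0, 0, 0, 0, 0, 1, 0, 0, 0, 0, 0, 0, 1, 0, 0, 0, 0, 0, 0, 1],
)

```text
t: 6.85
eef_pos: [0.5336, -0.1477, 0.1486]
tool_rot: [-0.0, 0.107, 0.994, 0.0]
contact_force: [0.5, -0.2, 0.2]
gripper_width: 0.998
grasp_force: 0.0
```

Run:
```python
from h import *
o=get_obs(); print(o["t"],o["eef_pos"],o["tool_rot"],o["gripper_width"])
c=read_camera("wrist"); cv2.imwrite("pics/w4.png",c["img"][:,:,::-1])
im=c["img"].astype(int); r,g,b=im[...,0],im[...,1],im[...,2]
m=(b>70)&(b>r*1.8)&(b>g*1.4)
for k in blobs(m,300):
    w=ray(c,k,.036)[:,:2].astype(np.float32); print("foot",k.mean(0),cv2.minAreaRect(w),cv2.boxPoints(cv2.minAreaRect(w)).round(4).tolist())
```

```text
6.85 [ 0.53359943 -0.14773772  0.14864743] [-1.06006694e-04  1.06845671e-01  9.94275561e-01  3.17473645e-04] 0.9982284083351655
foot [312.98254 242.64192] ((0.5335199236869812, -0.1518273502588272), (0.035816699266433716, 0.04785436764359474), 78.00492858886719) [[0.5063999891281128, -0.16439999639987946], [0.5532000064849854, -0.17430000007152557], [0.5605999827384949, -0.13930000364780426], [0.5138000249862671, -0.12929999828338623]]
```

View pics/w4.png

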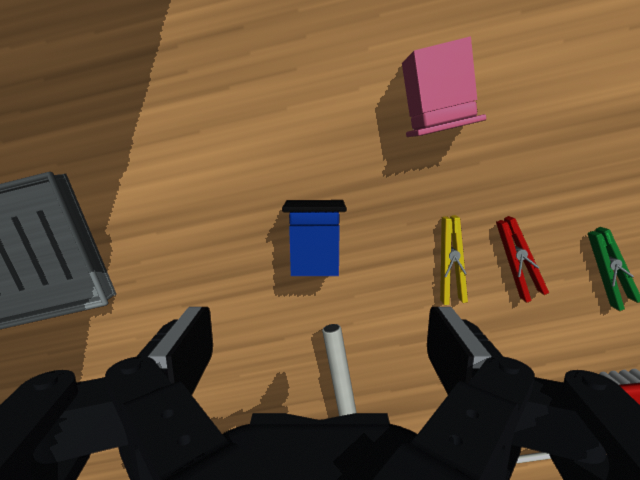

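The right foot is at (315,240), with the tube end at (332,328). The yellow pin, the dish and the pink block are all clear of the fingers.

Run:
```python
from h import *
o=get_obs()
c=read_camera("wrist"); hsv=cv2.cvtColor(c["img"],cv2.COLOR_RGB2HSV)
pts=[]
for y in range(324,412,4):
    xs=[x for x in range(318+(y-324)//8,352+(y-324)//8) if hsv[y,x,1]<50 ]
    if xs: pts.append(((xs[0]+xs[-1])/2,y)); print(y,xs[0],xs[-1],end=';')
w=ray(c,np.array(pts),.018); print(np.polyfit(w[3:,0],w[3:,1],1)); print(w[0],w[1],w[-1])
print(toolshift(o,[.5315,-.1514,.007]))
```

```text
324 331 335;328 323 340;332 323 341;336 324 342;340 325 342;344 326 343;348 326 344;352 327 345;356 328 345;360 329 346;364 329 347;368 330 347;372 331 348;376 332 349;380 333 350;384 333 350;388 334 351;392 335 352;396 336 353;400 337 353;404 337 354;408 338 355;[-0.03697984 -0.13204121]
[ 0.60881342 -0.15255421  0.018     ] [ 0.6121632  -0.15453057  0.018     ] [ 0.6927541  -0.15759904  0.018     ]
[ 0.00123437 -0.0039453   0.1416832 ]
```

Request:
arm_command(
  commands=[0.001, -0.004, 0.045, 0, 0, 0, 1, 0.001, -0.004, 0.09, 0, 0, 0, 1, 0.001, -0.004, 0.12, 0, 0, 0, 1, 0.001, -0.004, 0.135, 0, 0, 0, 1, 0.001, -0.004, 0.141, 0, 0, 0, 1, 0.001, -0.004, 0.141, 0, 0, 0, 1, 0.001, -0.004, 0.141, 0, 0, 0, 0.35, 0.001, -0.004, 0.141, 0, 0, 0, 0],
  force=25,
)

```text
t: 7.75
eef_pos: [0.5325, -0.1534, 0.0093]
tool_rot: [0.001, 0.108, 0.994, -0.0]
contact_force: [-0.3, -0.7, -0.5]
gripper_width: 0.69
grasp_force: 0.0
```

Request:
arm_command(
  commands=[0, 0, 0, 0, 0, 0, 0, 0, 0, 0, 0, 0, 0, 0, 0, 0, 0, 0, 0, 0, 0, 0, 0, 0, 0, 0, 0, 0, 0, 0, 0, 0, 0, 0, 0, 0, 0, 0, 0, 0, 0, 0],
)

```text
t: 8.35
eef_pos: [0.5321, -0.1533, 0.0089]
tool_rot: [0.001, 0.108, 0.994, 0.0]
contact_force: [-1.0, 0.3, 7.4]
gripper_width: 0.42
grasp_force: 26.3
```

Run:
```python
from h import *
o=get_obs(); print(o["eef_pos"],o["tool_rot"],o["contact_force"],o["gripper_width"])
x=o["eef_pos"][0]
print(toolshift(o,[x,-.13204-.037*x,o["eef_pos"][2]]))
```

```text
[ 0.53206019 -0.15331401  0.00887959] [8.12207802e-04 1.08254186e-01 9.94122912e-01 8.05985854e-05] [-1.010091    0.32392539  7.41982659] 0.4198985137500364
[ 3.41747925e-04  1.55056753e-03 -2.47693795e-08]
```

Request:
arm_command(
  commands=[0, 0.0015, -0.001, 0, 0, -5, 0, 0, 0.0015, -0.001, 0, 0, -10.3, 0, 0, 0.0015, -0.001, 0, 0, -10.3, 0, 0, 0.0015, -0.001, 0, 0, -10.3, 0, 0, 0.0015, -0.001, 0, 0, -10.3, 0],
)

```text
t: 8.85
eef_pos: [0.5315, -0.1519, 0.0089]
tool_rot: [-0.0, 0.02, 1.0, -0.0]
contact_force: [-0.4, -0.2, 0.9]
gripper_width: 0.42
grasp_force: 25.5
```

Run:
```python
from h import *
o=get_obs(); print(o["eef_pos"],o["tool_rot"],o["contact_force"],o["gripper_width"])
for x in (o["eef_pos"][0],.57,.622):print(toolshift(o,[x,-.13204-.037*x,o["eef_pos"][2]]))
```

```text
[ 0.53154617 -0.15185685  0.00890824] [-3.37428532e-05  1.95500905e-02  9.99808878e-01 -2.01754984e-05] [-0.3959516  -0.22328885  0.86708531] 0.4195843127770258
[ 5.84976681e-06  1.49523921e-04 -5.83947527e-09]
[-3.84742113e-02  2.31084117e-04 -2.57523968e-06]
[-9.05096761e-02  3.41375592e-04 -6.04976469e-06]
```

Well aligned; I push along the leg.

Request:
arm_command(
  commands=[-0.015, 0, 0, 0, 0, 0, 0, -0.03, 0, 0, 0, 0, 0, 0, -0.04, 0, 0, 0, 0, 0, 0, -0.048, 0, 0, 0, 0, 0, 0, -0.056, 0, 0, 0, 0, 0, 0, -0.064, 0, 0, 0, 0, 0, 0, -0.072, 0, 0, 0, 0, 0, 0, -0.072, 0, 0, 0, 0, 0, 0],
)

```text
t: 9.65
eef_pos: [0.6049, -0.1543, 0.0089]
tool_rot: [0.001, 0.018, 1.0, -0.0]
contact_force: [-0.4, -0.0, -0.5]
gripper_width: 0.414
grasp_force: 25.6
```

Request:
arm_command(
  commands=[-0.006, 0, 0, 0, 0, 0, 0, -0.011, 0, 0, 0, 0, 0, 0, -0.016, 0, 0, 0, 0, 0, 0, -0.02, 0, 0, 0, 0, 0, 0, -0.024, 0, 0, 0, 0, 0, 0, -0.024, 0, 0, 0, 0, 0, 0],
)

```text
t: 10.25
eef_pos: [0.6245, -0.1552, 0.0088]
tool_rot: [-0.003, 0.019, 1.0, 0.001]
contact_force: [-12.4, 1.6, 13.2]
gripper_width: 0.417
grasp_force: 27.3
```

The push stopped at the bore's bottom. I release and check it.

Request:
arm_command(
  commands=[0.004, 0, 0, 0, 0, 0, 0, 0.004, 0, 0, 0, 0, 0, 0.8, 0.004, 0, 0, 0, 0, 0, 1, 0.004, 0, 0, 0, 0, 0, 1, 0.004, 0, 0, 0, 0, 0, 1, 0.004, 0, -0.03, 0, 0, 0, 1, 0.004, 0, -0.08, 0, 0, 0, 1, 0.004, 0, -0.13, 0, 0, 0, 1],
)

```text
t: 11.05
eef_pos: [0.623, -0.1551, 0.1396]
tool_rot: [-0.001, 0.019, 1.0, 0.0]
contact_force: [1.4, -0.5, 0.2]
gripper_width: 1.001
grasp_force: 0.0
```

Run:
```python
from h import *
o=get_obs(); print(o["t"],o["eef_pos"],o["tool_rot"],o["gripper_width"])
for n in ("wrist","top"):
  c=read_camera(n)
  im=c["img"].astype(int); r,g,b=im[...,0],im[...,1],im[...,2]
  m=(b>70)&(b>r*1.8)&(b>g*1.4)
  for k in blobs(m,60):
    w=ray(c,k,.036)[:,:2].astype(np.float32); print("foot",k.mean(0),cv2.minAreaRect(w))
  cv2.imwrite(f"pics/{n}5.png",c["img"][:,:,::-1])
print(toolshift(o,[.599,.1862,.15]))
```

```text
11.05 [ 0.62296497 -0.15505994  0.13960759] [-9.36515899e-04  1.85735487e-02  9.99827057e-01  4.24193686e-05] 1.0014536826650948
foot [318.7904  247.25328] ((0.62406325340271, -0.15532781183719635), (0.03595626726746559, 0.04773919656872749), 87.84272003173828)
foot [224.47826 233.13043] ((0.6007832884788513, 0.18488943576812744), (0.037025243043899536, 0.04915593937039375), 88.75890350341797)
[ 0.03664247  0.34013493 -0.01030673]
```

View pics/wrist5.png

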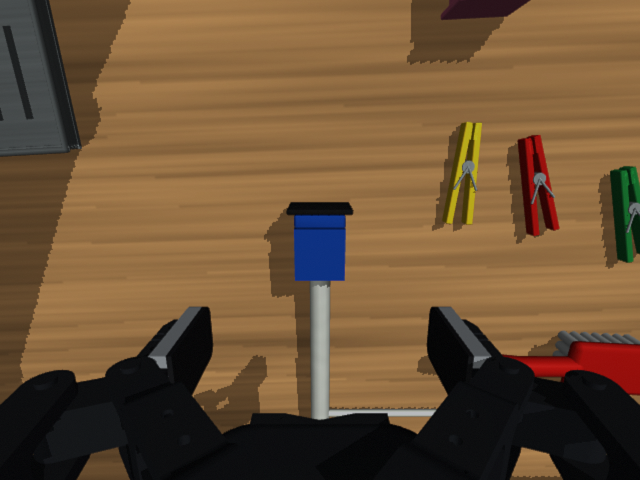

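The right foot is home: its mouth is about 38 mm past the tube end, and the foot is at (318,247). Pins and brush are undisturbed. Next I fetch the left foot for the dish.

Request:
arm_command(
  commands=[0.037, 0.34, -0.01, 0, 0, 0, 1, 0.037, 0.34, -0.01, 0, 0, 0, 1, 0.037, 0.34, -0.01, 0, 0, 0, 1, 0.037, 0.34, -0.01, 0, 0, 0, 1, 0.037, 0.34, -0.01, 0, 0, 0, 1, 0.037, 0.34, -0.01, 0, 0, 0, 1, 0.037, 0.34, -0.01, 0, 0, 0, 1, 0.037, 0.34, -0.01, 0, 0, 0, 1],
)

```text
t: 11.95
eef_pos: [0.5975, 0.1956, 0.1485]
tool_rot: [-0.0, 0.013, 1.0, 0.002]
contact_force: [-1.2, 0.1, 0.5]
gripper_width: 0.996
grasp_force: 0.0
```

Request:
arm_command(
  commands=[0, 0, 0, 0, 0, 0, 1, 0, 0, 0, 0, 0, 0, 1, 0, 0, 0, 0, 0, 0, 1],
)

```text
t: 12.25
eef_pos: [0.5996, 0.1837, 0.1488]
tool_rot: [0.0, 0.02, 1.0, -0.0]
contact_force: [0.0, -0.2, -1.1]
gripper_width: 1.001
grasp_force: 0.0
```

Run:
```python
from h import *
o=get_obs(); print(o["t"],o["eef_pos"],o["tool_rot"],toolshift(o,[.599,.1862,.008]))
```

```text
12.25 [0.59959376 0.18367704 0.14875703] [ 1.46888005e-05  2.00890918e-02  9.99798081e-01 -4.74347873e-04] [0.00070144 0.00263049 0.14075457]
```

Request:
arm_command(
  commands=[0.001, 0.0025, 0.045, 0, 0, 0, 1, 0.001, 0.0025, 0.09, 0, 0, 0, 1, 0.001, 0.0025, 0.12, 0, 0, 0, 1, 0.001, 0.0025, 0.135, 0, 0, 0, 1, 0.001, 0.0025, 0.14, 0, 0, 0, 1, 0.001, 0.0025, 0.14, 0, 0, 0, 1, 0.001, 0.0025, 0.14, 0, 0, 0, 0.35, 0.001, 0.0025, 0.14, 0, 0, 0, 0],
  force=40,
)

```text
t: 13.05
eef_pos: [0.5995, 0.1889, 0.0106]
tool_rot: [0.001, 0.019, 1.0, 0.001]
contact_force: [-0.9, -0.2, 0.0]
gripper_width: 0.693
grasp_force: 0.0
```

Request:
arm_command(
  commands=[0, 0, 0, 0, 0, 0, 0, 0, 0, 0, 0, 0, 0, 0, 0, 0, 0, 0, 0, 0, 0, 0, 0, 0, 0, 0, 0, 0, 0.015, 0, 0, 0, 0, 0, 0, 0.03, 0, 0, 0, 0, 0, 0, 0.03, 0, -0.05, 0, 0, 0, 0, 0.03, 0, -0.1, 0, 0, 0, 0],
)

```text
t: 13.85
eef_pos: [0.5665, 0.1893, 0.1089]
tool_rot: [-0.002, 0.018, 1.0, -0.001]
contact_force: [0.8, 1.0, 0.3]
gripper_width: 0.416
grasp_force: 40.2
```

Request:
arm_command(
  commands=[0, 0, 0, 0, 0, 0, 0, 0, 0, 0, 0, 0, 0, 0],
)

```text
t: 14.05
eef_pos: [0.5692, 0.1901, 0.1105]
tool_rot: [0.002, 0.019, 1.0, 0.001]
contact_force: [0.8, -0.2, -1.0]
gripper_width: 0.414
grasp_force: 40.2
```

Run:
```python
from h import *
o=get_obs(); print(o["t"],o["eef_pos"],o["tool_rot"],o["gripper_width"],o["grasp_force"],toolshift(o,[.499,-.405,.12]))
c=read_camera("wrist"); cv2.imwrite("pics/w6.png",c["img"][:,:,::-1])
```

```text
14.05 [0.5691697  0.19006876 0.11054465] [1.50130078e-03 1.85120345e-02 9.99827166e-01 8.29509094e-04] 0.41368203639416656 40.18252730369568 [ 0.04806365 -0.59724122 -0.01062209]
```

View pics/w6.png

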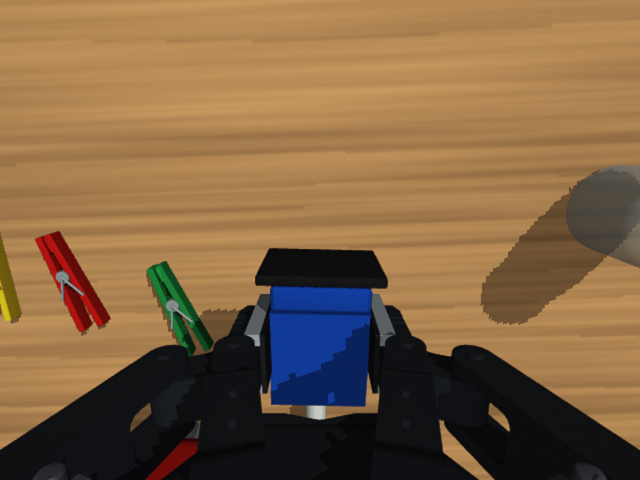

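The foot is held upright and level between the pads at (320,340). I carry it to the dish.

Request:
arm_command(
  commands=[0.048, -0.32, -0.01, 0, 0, -2, 0, 0.048, -0.32, -0.01, 0, 0, -2, 0, 0.048, -0.32, -0.01, 0, 0, -2, 0, 0.048, -0.32, -0.01, 0, 0, -2, 0, 0.048, -0.45, -0.01, 0, 0, -2, 0, 0.048, -0.5, -0.01, 0, 0, -2, 0, 0.048, -0.55, -0.01, 0, 0, -2, 0, 0.048, -0.597, -0.01, 0, 0, -2, 0],
)

```text
t: 14.9
eef_pos: [0.5114, -0.2075, 0.1157]
tool_rot: [-0.002, 0.001, 1.0, 0.0]
contact_force: [1.5, 0.1, -1.3]
gripper_width: 0.412
grasp_force: 40.2
```

Request:
arm_command(
  commands=[0, 0, 0, 0, 0, 0, 0, 0, 0, 0, 0, 0, 0, 0, 0, 0, 0, 0, 0, 0, 0],
)

```text
t: 15.2
eef_pos: [0.5126, -0.2044, 0.116]
tool_rot: [-0.001, 0.0, 1.0, 0.001]
contact_force: [-0.7, 0.4, -0.8]
gripper_width: 0.419
grasp_force: 40.2
```

Run:
```python
from h import *
o=get_obs(); print(o["t"],o["eef_pos"],o["tool_rot"],o["gripper_width"],o["grasp_force"],toolshift(o,[.499,-.405,.12]))
```

```text
15.2 [ 0.51260776 -0.2043997   0.11603511] [-1.17095398e-03  3.88214515e-04  9.99999005e-01  6.84012073e-04] 0.41922207951600876 40.182393193244934 [ 0.01346158 -0.20060522 -0.00420762]
```

Request:
arm_command(
  commands=[0.013, -0.2, -0.004, 0, 0, 0, 0, 0.013, -0.2, -0.004, 0, 0, 0, 0, 0.013, -0.2, -0.004, 0, 0, 0, 0, 0.013, -0.2, -0.004, 0, 0, 0, 0, 0.013, -0.2, -0.004, 0, 0, 0, 0, 0.013, -0.2, -0.004, 0, 0, 0, 0, 0.013, -0.2, -0.004, 0, 0, 0, 0, 0.013, -0.2, -0.004, 0, 0, 0, 0],
)

```text
t: 16.0
eef_pos: [0.5009, -0.4031, 0.1209]
tool_rot: [-0.0, -0.001, 1.0, 0.001]
contact_force: [0.2, 0.6, 0.4]
gripper_width: 0.415
grasp_force: 40.2
```

Run:
```python
from h import *
o=get_obs(); print(o["t"],o["eef_pos"],o["tool_rot"],toolshift(o,[.499,-.405,.015]))
c=read_camera("wrist"); cv2.imwrite("pics/w7.png",c["img"][:,:,::-1])
```

```text
16.0 [ 0.50087438 -0.40310755  0.12088061] [-1.08509977e-04 -7.73020160e-04  9.99999351e-01  8.29442513e-04] [ 0.00185446 -0.00206521  0.10587774]
```

View pics/w7.png

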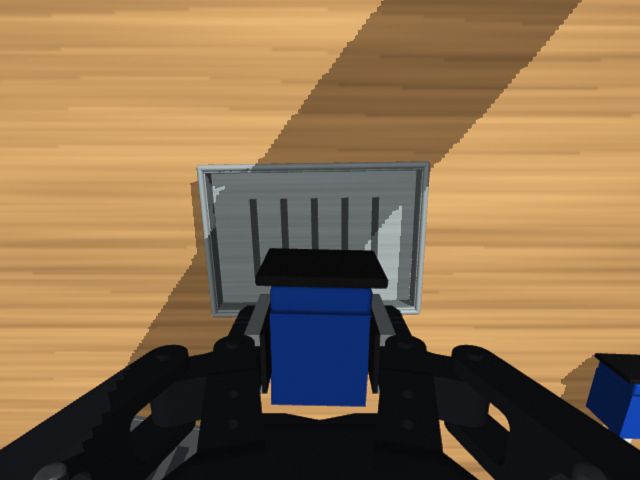

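The foot is centred over the dish; its rim spans (200–430, 165–315) in the wrist view. I lower and release.

Request:
arm_command(
  commands=[0.002, -0.002, 0.035, 0, 0, 0, 0, 0.002, -0.002, 0.065, 0, 0, 0, 0, 0.002, -0.002, 0.09, 0, 0, 0, 0, 0.002, -0.002, 0.1, 0, 0, 0, 0, 0.002, -0.002, 0.105, 0, 0, 0, 0, 0.002, -0.002, 0.105, 0, 0, 0, 0, 0.002, -0.002, 0.105, 0, 0, 0, 0.6, 0.002, -0.002, 0.105, 0, 0, 0, 0.6],
)

```text
t: 16.85
eef_pos: [0.4986, -0.4086, 0.0177]
tool_rot: [0.001, 0.001, 1.0, -0.001]
contact_force: [-0.3, 1.1, 1.2]
gripper_width: 0.6
grasp_force: 0.0
```

Request:
arm_command(
  commands=[0, 0, 0, 0, 0, 0, 0.6, 0, 0, 0, 0, 0, 0, 0.6, 0, 0, -0.03, 0, 0, 0, 0.6, 0, 0, -0.07, 0, 0, 0, 0.6, 0, 0, -0.12, 0, 0, 0, 0.6, 0, 0, -0.16, 0, 0, 0, 0.6, 0, 0, -0.16, 0, 0, 0, 0.6],
)

```text
t: 17.55
eef_pos: [0.5006, -0.4108, 0.1833]
tool_rot: [0.005, 0.001, 1.0, -0.003]
contact_force: [0.2, -0.3, 0.5]
gripper_width: 0.597
grasp_force: 0.0
```

Run:
```python
from h import *
o=get_obs(); print(o["t"],o["eef_pos"],o["gripper_width"])
c=read_camera("wrist"); W=c["img"][:,:,::-1]
im=c["img"].astype(int); r,g,b=im[...,0],im[...,1],im[...,2]
m=(b>70)&(b>r*1.8)&(b>g*1.4)
for k in blobs(m,200): print("foot",k.mean(0),cv2.minAreaRect(ray(c,k,.039)[:,:2].astype(np.float32)))
cv2.imwrite("pics/w8.png",W)
```

```text
17.55 [ 0.50058695 -0.41076126  0.18332634] 0.5973753271958039
foot [601.43713 361.62875] ((0.6222309470176697, -0.1572059690952301), (0.03621168062090874, 0.04826422408223152), 88.35519409179688)
foot [323.39767 237.42105] ((0.5061754584312439, -0.4083602726459503), (0.03623044118285179, 0.03811459615826607), 87.45675659179688)
foot [324.4902  208.40196] ((0.48166054487228394, -0.4075716435909271), (0.03457062318921089, 0.00868312269449234), 87.72650909423828)
```

View pics/w8.png

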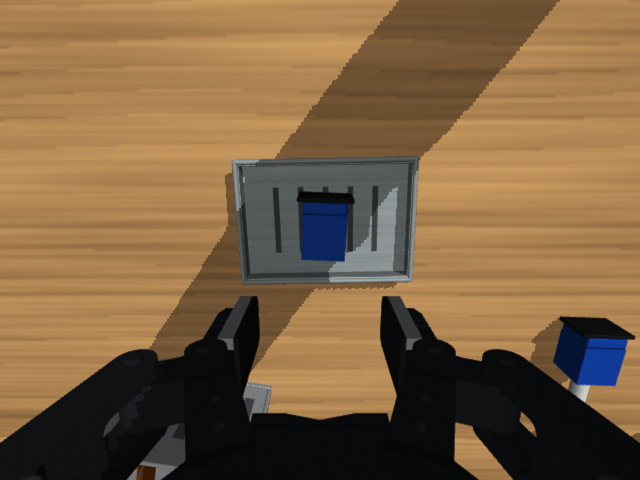

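The foot lies flat in the dish at (325,230), near its centre. The other foot is still home at (595,350), and the arm is clear.

```bash
python3 -c "from station import *; print(hand_in())"
```

```text
the job is handed in; nothing more can be done
None
```

The job is handed in at about 17.6 s: the right foot is fully home on its leg, the left foot stopped against its leg's end and now lies flat in the soap dish, and I saw no other object disturbed; no verdict was returned.

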